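# Stow the pipe fitting and close the sliding hatch

### The job

Stand the black pipe fitting from the bench upright in the empty near compartment of the green parts case. Then slide the case's hatch shut until it meets the rubber buffer of the frame, press it home firmly but gently for about a second and let go, so that it stays resting on the buffer. Leave everything else on the bench and in the case where it is.

Things in the scene. Friction and masses are not known exactly. Their poses are not given: they have to be found in the camera images.
- fitting: the black pipe fitting that stands on the bench beside the case: a round foot 44 mm across and 20 mm high, above it a neck 30 mm across up to the top at 64 mm. Origin: centre of its underside, z up. 60 to 130 g. The neck is gripped from above.
- case: green steel parts case, fixed to the bench, 200 mm (x) by 360 mm (y from -190 to +170), 104 mm to the top of its hatch rails. Origin on the bench, z up. Its +y half holds a bay open at the top, halved by a low wall along y. A flat hatch slides along the case's y axis and closes over the bay towards +y.
- slot (a point): point on the floor of the empty near (-x) compartment of the bay, where the fitting is to stand, 20 mm above the bench; axes as the case's. The compartment is 86 mm (x) by 162 mm (y, 70 mm towards the hatch and 92 mm towards the jamb); outer walls rise 68 mm above its floor, the wall between compartments 50 mm. A standing fitting clears the hatch by 6 mm.
- hatch: the sliding hatch: aluminium panel 178 mm (x) by 170 mm (y), 8 mm thick. Origin: middle of its leading (+y) edge, half way up the panel, 94 mm above the bench; axes as the case's. At the start its leading edge is 145 to 157 mm from the jamb face. It runs stiffly: about 3 N to move it, plus 10 N per m/s; it stays where it is left.
- hatch_handle (a point): centre of the top face of the hatch's upright black handle: a bar 70 mm long (case x), 14 mm thick (case y), top 146 mm above the bench, standing 44 mm above the panel; it lies 85 mm behind the leading edge. It can be pinched from above across its 14 mm or pushed.
- jamb: dark steel frame end that the hatch closes against. Origin: middle of its upright face (looking to the case's -y), at the hatch's mid height; axes as the case's. Under its lip a hidden rubber buffer sticks out of the face towards the hatch by 12 to 36 mm, differently each time and not measured: where the hatch meets it must be felt.
- jamb_lip (a point): middle of the free edge of the jamb's top lip, 40 mm from the jamb face, 106 mm above the bench; the hatch's edge goes under it to meet the rubber buffer. The rubber gives 1 mm per 5 N. Pressed on it with 8 to 13 N the hatch is fully home; under 6 N does not seat it, over 16 N damages the buffer. When let go, the hatch stays resting on the buffer.
- mate: a round black plug, 52 mm across the rim and 40 mm tall, standing in the far compartment of the case; to be left alone
- elbow: a black pipe elbow lying on the bench, about 70 mm; to be left alone
- collar: a black ring 64 mm across, 18 mm high, lying on the bench; to be left alone
- driver: a screwdriver lying on the bench; to be left alone
- oil: a white bottle, 52 mm across, 130 mm tall; to be left alone
- block: a wooden block 90 x 130 x 40 mm; to be left alone
- tin: a flat round steel tin, 68 mm across, 30 mm tall; to be left alone

How it is judged:
By the outcome, as a careful person would: the job done as asked, in the order asked, and still so for the second after the job is handed in, with the robot touching nothing.
It also fails if it takes over 64 s, if anything falls off the work surface, if the arm or the gripper's body presses on something with over 40 N, if the wrist force passes 120 N, or if a joint passes its speed limit or range.

### The arm

A 7-joint arm with a two-finger parallel gripper is mounted at the origin on the work surface. World frame = base frame: x ahead of the robot, y to its left, z up, the work surface at z = 0. Lengths are in m, angles in degrees, forces in N, time in s.
With the tool pointing down it reaches from about 0.425 to 0.875 m from the base axis. Payload 4.7 kg.
Tool frame: the origin (TCP) lies between the finger pads; the fingertips stand 8 mm ahead of it and the grasp point (between the pads) lies 11 mm behind it (env.tip_extent is the distance from the TCP to the fingertips, in m); z points along the fingers, y is the line along which they close (so a half turn about z gives the same grasp; the last joint's range is limited). The gripper opens to 87 mm and grips with 3 to 60 N. Pads are 19 mm wide; open, the fingers measure 117 mm over their backs; the gripper's body (75 mm by 190 mm) begins 51 mm behind the grasp point.
Start: joints at [71.224, 18.392, -4.016, 83.108, 1.295, 78.541, -3.26], TCP at [0.218, -0.612, 0.231] pointing down, gripper open.
Joint ranges: [-163.93, 163.93], [-17.29, 119.83], [-79.2, 71.16], [3.27, 140.29], [-89.18, 269.18], [5.43, 117.66], [-154.24, 154.24]. Speed limits (degrees/s): [147.25, 147.25, 180, 180, 180, 180, 180].

### API

Orientations are given as [roll, pitch, yaw] about the fixed x, y, z axes, in that order (R = Rz(yaw) Ry(pitch) Rx(roll)).
In Python, from cell import sensors, vision, workorder, env gives the robot as it stands.
- The arm moves only by the tool drive_tool, never from a script. Its argument "moves" is a list of rows, each an object of numbers: "x", "y", "z": the shift along the tool's x, y, z in mm; "rx", "ry", "rz": the turn, a rotation vector about the tool's x, y, z in rad; "fingers": the closure, from -1 (fully open) to 1 (shut). In form: [{"x": .., "y": .., "z": .., "rx": .., "ry": .., "rz": .., "fingers": ..}, ...]. A call has 1 to 20 rows; each row is the pose to reach, as a shift and turn from the pose commanded when the call began, along the tool's axes at that moment; what a row does not reach only later rows make up. A row lasts 1/8 s, in which the tool goes at most 62.5 mm and 10.7 degrees, less where a joint would pass 70% of its speed; a pose out of reach is approached as far as the arm can. A call with a gripper value outside its range is refused whole. The fingers move at their own pace and stop on an object; "force" is the grip in N (left out, the last holds). Time passes only in rows, so rows that repeat a pose let the fingers close. It gives the time, the measured TCP pose, the force, the opening and the grip force at its end, in the units of the state.
- sensors.get_obs(): the state, without advancing time (a new reading comes with each control period).
- vision.read_camera(name): name is "scene" or "top"; returns a dict with "image" (420x560x3 uint8, red, green, blue), "fx", "fy", "cx", "cy" (pixels), "k1" (the pictures are not rectified: a ray, as slopes to the right and down, at radius r is drawn at 1 + k1 r^2 times it, then the intrinsics apply), "R" (3x3) and "t" (3): a world point X has camera coordinates R X + t. Camera axes: x right, y down, z forward; pixel columns grow to the right and rows downward; lengths in m; the calibration is good to about 2 mm. A picture is of the moment at which its call begins. There is no depth.
- workorder.sign_off(): hands the job in; it is judged then, once.
The state is a dict: "time_s": time; "qpos": joint angles; "joint_velocities": joint speeds; "effort": joint torques, N m; "tool_pos": TCP position; "tool_rot": TCP orientation; "force": force on the tool from outside, world axes, zero at the start; "wrist_torque": the same for the moment, N m; "grip_width": finger opening in m; "grasp_force": force on a finger pad.
Only numpy, scipy, OpenCV 4.12 (cv2) and the standard library are available. Lean on these libraries where they do the work, as an engineer would, in place of code of your own. Each camera call takes 0.05 s, during which the arm holds its last target. There are 200 camera calls.

## Working session

There is one attempt and no reset: what is moved stays moved. The work goes in short steps, Python scripts to look and compute and a tool call to move; the robot and the scene stay as the last step left them, time stands still between calls to the robot, and variables do not carry over. Pictures are saved under pics/ and viewed, at most 10 in all, crops included, and the job is handed in when it is done.

Besides the shell and the picture viewer there is one more tool, called after "Call:" as a command line: name --argument value ..., lists and objects as JSON in quotes. drive_tool: Moves the arm, as the interface text tells. Its arguments: {"type":"object","properties":{"moves":{"type":"array"},"force":{"type":"number"}},"required":["moves"]}

```bash
ls; mkdir -p pics
python3 - <<'E'
from cell import sensors, vision, env
import cv2
o=sensors.get_obs()
for k in ["time_s","tool_pos","tool_rot","force","grip_width"]: print(k,o[k])
for n in ["scene","top"]:
    c=vision.read_camera(n); cv2.imwrite(f"pics/{n}0.png",c["image"][:,:,::-1])
    print(n,{k:c[k] for k in c if k!="image"})
E
```

```text
pics
time_s 0.0
tool_pos [ 0.21765977 -0.61191992  0.22946551]
tool_rot [-1.79891396e+02  6.13949939e-03  1.95863181e+01]
force [-0.47233789 -0.03578733 -0.24321004]
grip_width 0.08686658586906708
scene {'fx': 509.2408710794721, 'fy': 509.2408710794721, 'cx': 276.1352427254826, 'cy': 208.64169307899655, 'k1': 0.0378269854941211, 'R': array([[ 0.69370141,  0.72003332,  0.0181761 ],
       [ 0.5175605 , -0.48076555, -0.70781044],
       [-0.50090866,  0.50041633, -0.70616855]]), 't': array([-0.3597566 , -0.16879221,  1.63570285])}
top {'fx': 534.2810802659552, 'fy': 534.2810802659552, 'cx': 272.2206656641605, 'cy': 219.69526941711666, 'k1': -0.10652131252790528, 'R': array([[-0.02837592, -0.99953113, -0.011503  ],
       [-0.99359711,  0.02946271, -0.10907215],
       [ 0.10935992,  0.00833433, -0.99396728]]), 't': array([0.03339571, 0.52039261, 1.72610968])}
```

View pics/scene0.png

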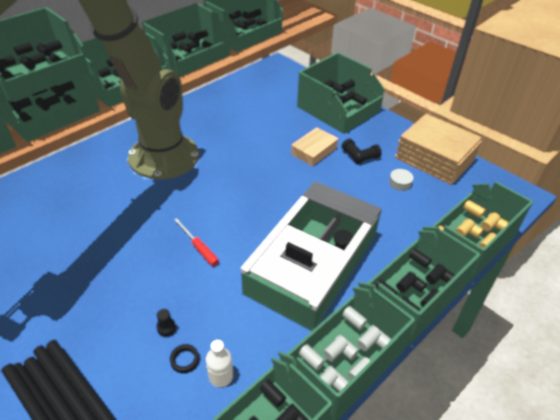

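View pics/top0.png

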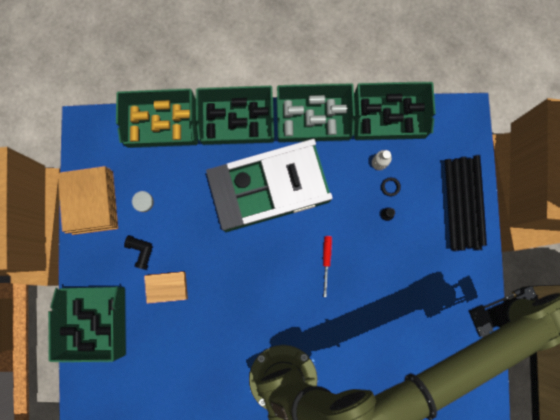

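The top view shows the fitting at (388,213), the case around (268,185) with its jamb on the left, and the handle at (294,177). In the scene view the fitting is at (166,322) and the handle at (299,254). I'll zoom in next.

```bash
cat > h.py <<'E'
import numpy as np, cv2
from cell import sensors, vision, env
def proj(c,X):
    X=np.atleast_2d(X)@c["R"].T+c["t"]; s=X[:,:2]/X[:,2:]
    s=s*(1+c["k1"]*(s**2).sum(1,keepdims=True))
    return s*[c["fx"],c["fy"]]+[c["cx"],c["cy"]]
def ray(c,uv,z):
    d=(np.array(uv,float)-[c["cx"],c["cy"]])/[c["fx"],c["fy"]]; s=d.copy()
    for _ in range(20): s=d/(1+c["k1"]*(s@s))
    v=c["R"].T@np.append(s,1); o=-c["R"].T@c["t"]
    return o+v*(z-o[2])/v[2]
def crop(c,x0,y0,x1,y1,k,fn):
    cv2.imwrite(fn,cv2.resize(c["image"][y0:y1,x0:x1,::-1],None,fx=k,fy=k,interpolation=cv2.INTER_CUBIC))
E
python3 - <<'E'
from h import *
t=vision.read_camera("top"); s=vision.read_camera("scene")
np.save("t0.npy",t,allow_pickle=True);np.save("s0.npy",s,allow_pickle=True)
crop(t,200,130,410,235,3.8,"pics/t1.png")
crop(s,140,180,390,390,2.8,"pics/s1.png")
E
```

```text
(no output)
```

View pics/t1.png

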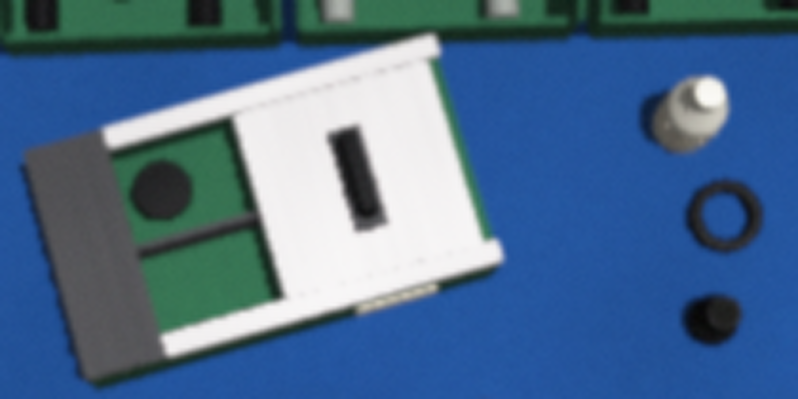

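View pics/s1.png

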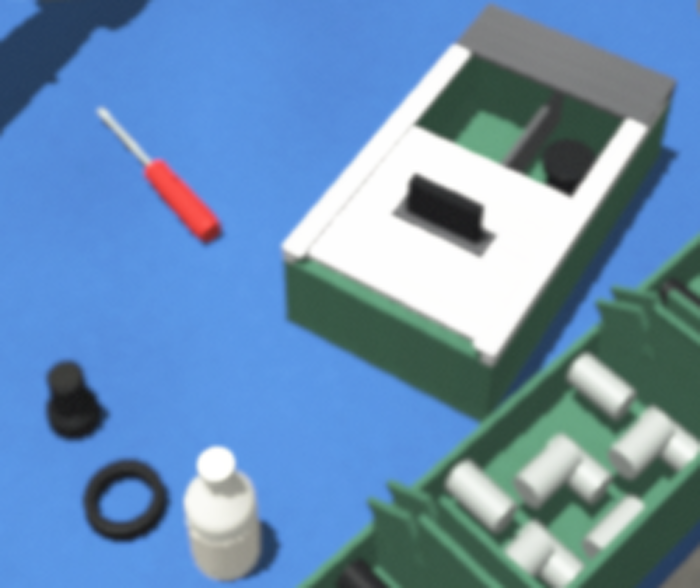

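```bash
cat > fit.py <<'E'
from h import *
from scipy.optimize import least_squares
t=np.load("t0.npy",allow_pickle=True).item(); s=np.load("s0.npy",allow_pickle=True).item()
ut=lambda p:(np.array(p)+.5)/3.8-.5+[200,130]
us=lambda p:(np.array(p)+.5)/2.8-.5+[140,180]
# (case pt with None-> param), x,y,z ; y 'L' lip edge,'H' hatch edge
P=[(t,ut((503,262)),-.1,-.19,.104),(t,ut((437,35)),.1,-.19,.104),(t,ut((25,152)),.1,.17,.106),(t,ut((88,380)),-.1,.17,.106),
(t,ut((163,355)),-.1,'L',.106),(t,ut((103,130)),.1,'L',.106),(t,ut((234,118)),.08,'H',.098),(t,ut((285,298)),-.08,'H',.098),
(s,us((285,248)),-.1,-.19,.104),(s,us((288,318)),-.1,-.19,0),(s,us((483,418)),.1,-.19,0),(s,us((490,5)),-.1,.17,.106),(s,us((675,80)),.1,.17,.106),
(s,us((460,42)),-.1,'L',.106),(s,us((657,124)),.1,'L',.106),(s,us((415,127)),-.08,'H',.098),(s,us((575,195)),.08,'H',.098)]
def W(p,x,y,z):
    c,n=np.cos(p[2]),np.sin(p[2]); return np.array([p[0]+c*x-n*y,p[1]+n*x+c*y,z])
def f(p):
    r=[]
    for c,uv,x,y,z in P:
        isH=y=='H'; y={'L':p[3],'H':p[4]}.get(y,y)
        d=proj(c,W(p,x,y,z))[0]-uv
        if isH: # only along case y direction
            g=proj(c,W(p,x,y+.01,z))[0]-proj(c,W(p,x,y-.01,z))[0]; g/=np.linalg.norm(g)
            d=np.array([d@g,0])
        r+=list(d)
    return np.array(r)
q=least_squares(f,[.6,0,.28,.1,0],loss='soft_l1')
p=q.x; print(p,np.degrees(p[2])); print(f(p).reshape(-1,2).round(1).tolist())
np.save("case.npy",p)
# fitting: top disc centre & base in both views
print("fit top-view neck top",ray(t,ut((721,315)),.064),"foot",ray(t,ut((712,322)),.012))
print("scene neck",ray(s,us((66,375)),.064),"foot",ray(s,us((74,408)),.012))
print("handle top", ray(t,ut((352,170)),.146), "pred",W(p,0,p[4]-.085,.146),[ (proj(t,W(p,0,p[4]-.085,.146))[0]-[200,130])*3.8,(proj(s,W(p,0,p[4]-.085,.146))[0]-[140,180])*2.8])
print("mate",ray(t,ut((161,190)),.06),"ring",ray(t,ut((725,216)),.018),"oil",ray(t,ut((710,93)),.13))
E
python3 fit.py
```

```text
[ 0.62531364  0.03612825  0.24905345  0.10365691 -0.00682955] 14.269711728470151
[[-0.1, -0.3], [-0.7, 0.1], [-0.7, -0.3], [-0.8, -0.2], [-0.2, 0.6], [-1.2, -0.2], [0.5, 0.0], [0.3, 0.0], [-1.0, -0.3], [-0.8, 1.1], [0.4, 3.6], [0.1, -0.6], [1.2, 0.3], [-1.1, 0.0], [-2.9, 0.2], [0.1, 0.0], [-1.6, 0.0]]
fit top-view neck top [ 0.5293276  -0.36105154  0.064     ] foot [ 0.52947885 -0.36388278  0.012     ]
scene neck [ 0.52993593 -0.36329572  0.064     ] foot [ 0.52757958 -0.36222874  0.012     ]
handle top [ 0.64740648 -0.04868267  0.146     ] pred [ 0.6479484 -0.052868   0.146    ] [array([355.71607663, 167.79457418]), array([446.74015719, 187.19075929])]
mate [0.65184348 0.11270069 0.06      ] ring [ 0.62212365 -0.37915331  0.018     ] oil [ 0.70701538 -0.3480867   0.13      ]
```

```bash
cat >> h.py <<'E'
from scipy.spatial.transform import Rotation as Ro
def shift(target,yaw):
    o=sensors.get_obs(); R=Ro.from_euler('xyz',o["tool_rot"],degrees=True)
    T=Ro.from_euler('xyz',[180,0,yaw],degrees=True)
    print("shift mm",(R.inv().apply(np.array(target)-o["tool_pos"])*1000).round(1),"rotvec",(R.inv()*T).as_rotvec().round(4), "t",o["time_s"], "F",np.round(o["force"],1))
def cw(x,y,z):
    p=np.load("case.npy");c,n=np.cos(p[2]),np.sin(p[2]); return np.array([p[0]+c*x-n*y,p[1]+n*x+c*y,z])
E
python3 -c "
from h import *
shift([.529,-.3625,.13],14.27);shift([.529,-.3625,.038],14.27)"
```

```text
shift mm [ 376.9 -130.7  100. ] rotvec [-0.0012  0.0001  0.0927] t 0.2 F [ 0.8 -0.8  0.4]
shift mm [ 376.9 -130.6  192. ] rotvec [-0.0012  0.0001  0.0927] t 0.2 F [ 0.8 -0.8  0.4]
```

Call:
drive_tool --moves '[{"x": 47, "y": -16, "z": 0, "rz": 0.02, "fingers": -1}, {"x": 94, "y": -33, "z": 10, "rz": 0.04, "fingers": -1}, {"x": 141, "y": -49, "z": 20, "rz": 0.06, "fingers": -1}, {"x": 188, "y": -65, "z": 35, "rz": 0.08, "fingers": -1}, {"x": 235, "y": -82, "z": 50, "rz": 0.093, "fingers": -1}, {"x": 282, "y": -98, "z": 65, "rz": 0.093, "fingers": -1}, {"x": 330, "y": -115, "z": 80, "rz": 0.093, "fingers": -1}, {"x": 377, "y": -131, "z": 100, "rz": 0.093, "fingers": -1}, {"x": 377, "y": -131, "z": 100, "rz": 0.093, "fingers": -1}, {"x": 377, "y": -131, "z": 100, "rz": 0.093, "fingers": -1}]'

```text
invalid input at $.moves[0]: expected keys x, y, z, rx, ry, rz, fingers
```

```bash
python3 -c "
from h import *
shift([.529,-.3625,.038],14.27)
t=vision.read_camera('top'); s=vision.read_camera('scene')
a=cv2.resize(t['image'][160:260,330:450,::-1],None,fx=4,fy=4,interpolation=2);b=cv2.resize(s['image'][240:380,120:240,::-1],None,fx=3,fy=400/140,interpolation=2)
cv2.imwrite('pics/a2.png',np.hstack([a,b[:400]]))"
```

```text
shift mm [ 376.9 -130.6  192. ] rotvec [-0.0012  0.0001  0.0927] t 0.2 F [ 0.8 -0.8  0.4]
```

View pics/a2.png

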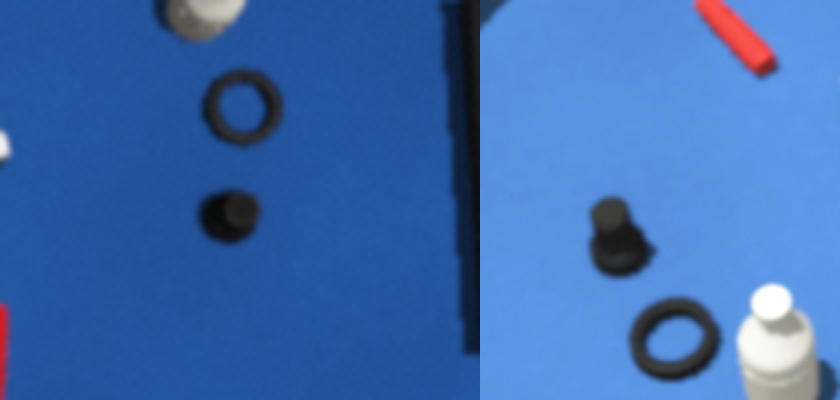

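The move was refused because each row needs all seven keys, so this picture shows the scene unchanged: fitting neck at crop (238,212) top and (610,213) scene. I'll resend it.

Call:
drive_tool --moves '[{"x": 47, "y": -16, "z": 0, "rx": 0, "ry": 0, "rz": 0.02, "fingers": -1}, {"x": 94, "y": -33, "z": 10, "rx": 0, "ry": 0, "rz": 0.04, "fingers": -1}, {"x": 141, "y": -49, "z": 20, "rx": 0, "ry": 0, "rz": 0.06, "fingers": -1}, {"x": 188, "y": -65, "z": 35, "rx": 0, "ry": 0, "rz": 0.08, "fingers": -1}, {"x": 235, "y": -82, "z": 50, "rx": 0, "ry": 0, "rz": 0.093, "fingers": -1}, {"x": 282, "y": -98, "z": 65, "rx": 0, "ry": 0, "rz": 0.093, "fingers": -1}, {"x": 330, "y": -115, "z": 80, "rx": 0, "ry": 0, "rz": 0.093, "fingers": -1}, {"x": 377, "y": -131, "z": 100, "rx": 0, "ry": 0, "rz": 0.093, "fingers": -1}, {"x": 377, "y": -131, "z": 100, "rx": 0, "ry": 0, "rz": 0.093, "fingers": -1}, {"x": 377, "y": -131, "z": 100, "rx": 0, "ry": 0, "rz": 0.093, "fingers": -1}]'

```text
time_s: 1.55
tool_pos: [0.5287, -0.3631, 0.1304]
tool_rot: [180.0, 0.1, 14.3]
force: [0.2, -1.2, -0.0]
grip_width: 0.0868
grasp_force: 0.0
```

```bash
python3 -c "
from h import *
shift([.529,-.3625,.038],14.27)"
```

```text
shift mm [ 0.5 -0.5 92.4] rotvec [ 0.0003  0.001  -0.0001] t 1.55 F [ 0.2 -1.2 -0. ]
```

Now lower, close with about 20 N, then lift.

Call:
drive_tool --force 20 --moves '[{"x": 0, "y": 0, "z": 25, "rx": 0, "ry": 0, "rz": 0, "fingers": -1}, {"x": 0, "y": 0, "z": 50, "rx": 0, "ry": 0, "rz": 0, "fingers": -1}, {"x": 0, "y": 0, "z": 75, "rx": 0, "ry": 0, "rz": 0, "fingers": -1}, {"x": 0, "y": 0, "z": 92, "rx": 0, "ry": 0, "rz": 0, "fingers": -1}, {"x": 0, "y": 0, "z": 92, "rx": 0, "ry": 0, "rz": 0, "fingers": -1}, {"x": 0, "y": 0, "z": 92, "rx": 0, "ry": 0, "rz": 0, "fingers": 1}, {"x": 0, "y": 0, "z": 92, "rx": 0, "ry": 0, "rz": 0, "fingers": 1}, {"x": 0, "y": 0, "z": 92, "rx": 0, "ry": 0, "rz": 0, "fingers": 1}, {"x": 0, "y": 0, "z": 92, "rx": 0, "ry": 0, "rz": 0, "fingers": 1}, {"x": 0, "y": 0, "z": 92, "rx": 0, "ry": 0, "rz": 0, "fingers": 1}, {"x": 0, "y": 0, "z": 92, "rx": 0, "ry": 0, "rz": 0, "fingers": 1}, {"x": 0, "y": 0, "z": 92, "rx": 0, "ry": 0, "rz": 0, "fingers": 1}]'

```text
time_s: 3.05
tool_pos: [0.5291, -0.3627, 0.0385]
tool_rot: [180.0, 0.0, 14.3]
force: [0.7, 0.9, 0.0]
grip_width: 0.0285
grasp_force: 20.0
```

```bash
python3 -c "
from h import *
shift([.529,-.3625,.205],14.27);shift(cw(-.047,.05,.205),14.27)
print(cw(-.047,.05,0))"
```

```text
shift mm [-1.000e-01 -2.000e-01 -1.665e+02] rotvec [ 0.0001  0.0001 -0.0003] t 3.05 F [0.7 0.9 0. ]
shift mm [ 144.4 -412.8 -166.5] rotvec [ 0.0001  0.0001 -0.0003] t 3.05 F [0.7 0.9 0. ]
[0.56743943 0.07300068 0.        ]
```

Call:
drive_tool --moves '[{"x": 0, "y": 0, "z": -20, "rx": 0, "ry": 0, "rz": 0, "fingers": 1}, {"x": 0, "y": 0, "z": -55, "rx": 0, "ry": 0, "rz": 0, "fingers": 1}, {"x": 0, "y": 0, "z": -95, "rx": 0, "ry": 0, "rz": 0, "fingers": 1}, {"x": 0, "y": 0, "z": -135, "rx": 0, "ry": 0, "rz": 0, "fingers": 1}, {"x": 5, "y": -15, "z": -160, "rx": 0, "ry": 0, "rz": 0, "fingers": 1}, {"x": 15, "y": -45, "z": -167, "rx": 0, "ry": 0, "rz": 0, "fingers": 1}, {"x": 29, "y": -83, "z": -167, "rx": 0, "ry": 0, "rz": 0, "fingers": 1}, {"x": 43, "y": -123, "z": -167, "rx": 0, "ry": 0, "rz": 0, "fingers": 1}, {"x": 57, "y": -163, "z": -167, "rx": 0, "ry": 0, "rz": 0, "fingers": 1}, {"x": 71, "y": -203, "z": -167, "rx": 0, "ry": 0, "rz": 0, "fingers": 1}, {"x": 85, "y": -243, "z": -167, "rx": 0, "ry": 0, "rz": 0, "fingers": 1}, {"x": 99, "y": -283, "z": -167, "rx": 0, "ry": 0, "rz": 0, "fingers": 1}, {"x": 113, "y": -323, "z": -167, "rx": 0, "ry": 0, "rz": 0, "fingers": 1}, {"x": 127, "y": -363, "z": -167, "rx": 0, "ry": 0, "rz": 0, "fingers": 1}, {"x": 138, "y": -395, "z": -167, "rx": 0, "ry": 0, "rz": 0, "fingers": 1}, {"x": 143, "y": -410, "z": -167, "rx": 0, "ry": 0, "rz": 0, "fingers": 1}, {"x": 144, "y": -413, "z": -167, "rx": 0, "ry": 0, "rz": 0, "fingers": 1}, {"x": 144, "y": -413, "z": -167, "rx": 0, "ry": 0, "rz": 0, "fingers": 1}, {"x": 144, "y": -413, "z": -167, "rx": 0, "ry": 0, "rz": 0, "fingers": 1}]'

```text
time_s: 5.42
tool_pos: [0.5671, 0.0712, 0.2055]
tool_rot: [180.0, 0.0, 14.1]
force: [-0.2, -0.2, -0.5]
grip_width: 0.0291
grasp_force: 20.0
```

```bash
python3 -c "
from h import *
shift(cw(-.047,.05,.059),14.27)
t=vision.read_camera('top'); s=vision.read_camera('scene')
a=cv2.resize(t['image'][130:235,200:340,::-1],None,fx=3,fy=3,interpolation=2);b=cv2.resize(s['image'][150:325,225:395,::-1],None,fx=2.2,fy=1.8,interpolation=2)
b=b[:315]
cv2.imwrite('pics/a3.png',np.hstack([a,b]))"
```

```text
shift mm [  0.8  -1.8 146.5] rotvec [ 0.0008  0.0004 -0.0029] t 5.425 F [-0.2 -0.2 -0.5]
```

View pics/a3.png

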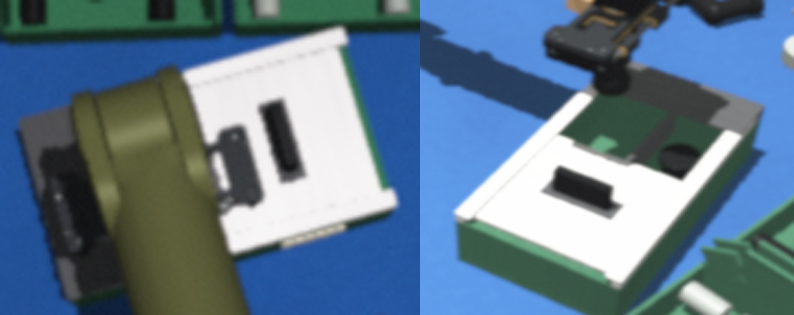

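Call:
drive_tool --moves '[{"x": 1, "y": -1, "z": 20, "rx": 0, "ry": 0, "rz": 0, "fingers": 1}, {"x": 1, "y": -1, "z": 45, "rx": 0, "ry": 0, "rz": 0, "fingers": 1}, {"x": 1, "y": -1, "z": 70, "rx": 0, "ry": 0, "rz": 0, "fingers": 1}, {"x": 1, "y": -1, "z": 90, "rx": 0, "ry": 0, "rz": 0, "fingers": 1}, {"x": 1, "y": -1, "z": 110, "rx": 0, "ry": 0, "rz": 0, "fingers": 1}, {"x": 1, "y": -1, "z": 125, "rx": 0, "ry": 0, "rz": 0, "fingers": 1}, {"x": 1, "y": -1, "z": 136, "rx": 0, "ry": 0, "rz": 0, "fingers": 1}, {"x": 1, "y": -1, "z": 142, "rx": 0, "ry": 0, "rz": 0, "fingers": 1}, {"x": 1, "y": -1, "z": 142, "rx": 0, "ry": 0, "rz": 0, "fingers": 1}]'

```text
time_s: 6.65
tool_pos: [0.5677, 0.0743, 0.0634]
tool_rot: [180.0, 0.0, 14.3]
force: [0.3, 0.3, -0.5]
grip_width: 0.029
grasp_force: 20.0
```

Call:
drive_tool --moves '[{"x": 0, "y": 0, "z": 2, "rx": 0, "ry": 0, "rz": 0, "fingers": 1}, {"x": 0, "y": 0, "z": 4, "rx": 0, "ry": 0, "rz": 0, "fingers": 1}, {"x": 0, "y": 0, "z": 4, "rx": 0, "ry": 0, "rz": 0, "fingers": 1}]'

```text
time_s: 7.02
tool_pos: [0.5677, 0.0743, 0.0596]
tool_rot: [180.0, -0.0, 14.3]
force: [-0.1, -1.5, -0.8]
grip_width: 0.0287
grasp_force: 20.0
```

Call:
drive_tool --moves '[{"x": 0, "y": 0, "z": 1, "rx": 0, "ry": 0, "rz": 0, "fingers": 1}, {"x": 0, "y": 0, "z": 1.5, "rx": 0, "ry": 0, "rz": 0, "fingers": 1}, {"x": 0, "y": 0, "z": 1.5, "rx": 0, "ry": 0, "rz": 0, "fingers": 1}]'

```text
time_s: 7.4
tool_pos: [0.5679, 0.0743, 0.0585]
tool_rot: [180.0, -0.0, 14.3]
force: [-0.2, -0.9, 4.0]
grip_width: 0.0287
grasp_force: 20.0
```

Contact is at 4 N. Open partway and rise.

Call:
drive_tool --moves '[{"x": 0, "y": 0, "z": 0, "rx": 0, "ry": 0, "rz": 0, "fingers": -0.2}, {"x": 0, "y": 0, "z": 0, "rx": 0, "ry": 0, "rz": 0, "fingers": -0.2}, {"x": 0, "y": 0, "z": 0, "rx": 0, "ry": 0, "rz": 0, "fingers": -0.2}, {"x": 0, "y": 0, "z": 0, "rx": 0, "ry": 0, "rz": 0, "fingers": -0.2}, {"x": 0, "y": 0, "z": -8, "rx": 0, "ry": 0, "rz": 0, "fingers": -0.2}, {"x": 0, "y": 0, "z": -25, "rx": 0, "ry": 0, "rz": 0, "fingers": -0.2}, {"x": 0, "y": 0, "z": -50, "rx": 0, "ry": 0, "rz": 0, "fingers": -0.2}, {"x": 0, "y": 0, "z": -80, "rx": 0, "ry": 0, "rz": 0, "fingers": -0.2}, {"x": 0, "y": 0, "z": -115, "rx": 0, "ry": 0, "rz": 0, "fingers": -0.2}, {"x": 0, "y": 20, "z": -140, "rx": 0, "ry": 0, "rz": 0, "fingers": -0.2}, {"x": 0, "y": 50, "z": -140, "rx": 0, "ry": 0, "rz": 0, "fingers": -0.2}, {"x": 10, "y": 90, "z": -140, "rx": 0, "ry": 0, "rz": 0, "fingers": -0.2}, {"x": 30, "y": 130, "z": -140, "rx": 0, "ry": 0, "rz": 0, "fingers": -0.2}, {"x": 47, "y": 145, "z": -140, "rx": 0, "ry": 0, "rz": 0, "fingers": -0.2}, {"x": 47, "y": 145, "z": -140, "rx": 0, "ry": 0, "rz": 0, "fingers": -0.2}, {"x": 47, "y": 145, "z": -140, "rx": 0, "ry": 0, "rz": 0, "fingers": -0.2}]'

```text
time_s: 9.4
tool_pos: [0.6485, -0.0533, 0.1987]
tool_rot: [-180.0, -0.0, 14.3]
force: [0.4, 0.4, 0.1]
grip_width: 0.0524
grasp_force: 0.0
```

```bash
python3 -c "
from h import *
p=np.load('case.npy')
shift(cw(0,p[4]-.085,.132),14.27)
t=vision.read_camera('top'); s=vision.read_camera('scene')
a=cv2.resize(t['image'][130:235,200:340,::-1],None,fx=3,fy=3,interpolation=2);b=cv2.resize(s['image'][150:325,225:395,::-1],None,fx=2.2,fy=1.8,interpolation=2)
cv2.imwrite('pics/a4.png',np.hstack([a,b]))"
```

```text
shift mm [-0.4 -0.5 66.7] rotvec [-0.0006 -0.0002  0.0013] t 9.4 F [0.4 0.4 0.1]
```

View pics/a4.png

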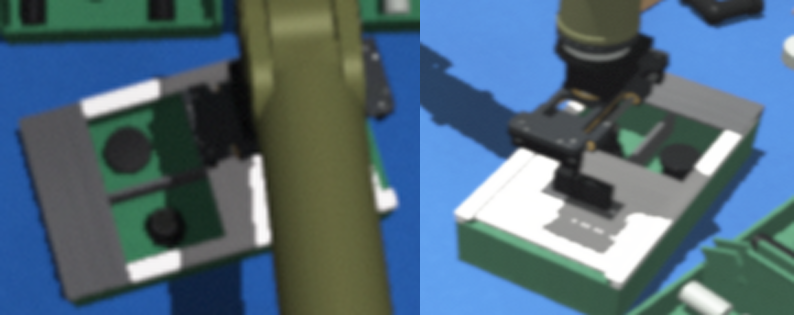

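The fitting stands upright in the near compartment, at crop (165,225). Next, pinch the handle.

Call:
drive_tool --force 35 --moves '[{"x": 0, "y": 0, "z": 25, "rx": 0, "ry": 0, "rz": 0, "fingers": -0.2}, {"x": 0, "y": 0, "z": 45, "rx": 0, "ry": 0, "rz": 0, "fingers": -0.2}, {"x": 0, "y": 0, "z": 62, "rx": 0, "ry": 0, "rz": 0, "fingers": -0.2}, {"x": 0, "y": 0, "z": 75, "rx": 0, "ry": 0, "rz": 0, "fingers": -0.2}, {"x": 0, "y": 0, "z": 75, "rx": 0, "ry": 0, "rz": 0, "fingers": -0.2}, {"x": 0, "y": 0, "z": 75, "rx": 0, "ry": 0, "rz": 0, "fingers": 1}, {"x": 0, "y": 0, "z": 75, "rx": 0, "ry": 0, "rz": 0, "fingers": 1}, {"x": 0, "y": 0, "z": 75, "rx": 0, "ry": 0, "rz": 0, "fingers": 1}, {"x": 0, "y": 0, "z": 75, "rx": 0, "ry": 0, "rz": 0, "fingers": 1}, {"x": 0, "y": 0, "z": 75, "rx": 0, "ry": 0, "rz": 0, "fingers": 1}, {"x": 0, "y": 0, "z": 75, "rx": 0, "ry": 0, "rz": 0, "fingers": 1}, {"x": 0, "y": 0, "z": 75, "rx": 0, "ry": 0, "rz": 0, "fingers": 1}]'

```text
time_s: 11.0
tool_pos: [0.6489, -0.0541, 0.1232]
tool_rot: [-180.0, -0.0, 14.3]
force: [-0.7, 1.8, 1.6]
grip_width: 0.0143
grasp_force: 35.0
```

Call:
drive_tool --moves '[{"x": 0, "y": -4, "z": 0, "rx": 0, "ry": 0, "rz": 0, "fingers": 1}, {"x": 0, "y": -12, "z": 0, "rx": 0, "ry": 0, "rz": 0, "fingers": 1}, {"x": 0, "y": -22, "z": 0, "rx": 0, "ry": 0, "rz": 0, "fingers": 1}, {"x": 0, "y": -32, "z": 0, "rx": 0, "ry": 0, "rz": 0, "fingers": 1}, {"x": 0, "y": -42, "z": 0, "rx": 0, "ry": 0, "rz": 0, "fingers": 1}, {"x": 0, "y": -52, "z": 0, "rx": 0, "ry": 0, "rz": 0, "fingers": 1}, {"x": 0, "y": -62, "z": 0, "rx": 0, "ry": 0, "rz": 0, "fingers": 1}, {"x": 0, "y": -72, "z": 0, "rx": 0, "ry": 0, "rz": 0, "fingers": 1}, {"x": 0, "y": -82, "z": 0, "rx": 0, "ry": 0, "rz": 0, "fingers": 1}, {"x": 0, "y": -90, "z": 0, "rx": 0, "ry": 0, "rz": 0, "fingers": 1}, {"x": 0, "y": -96, "z": 0, "rx": 0, "ry": 0, "rz": 0, "fingers": 1}, {"x": 0, "y": -100, "z": 0, "rx": 0, "ry": 0, "rz": 0, "fingers": 1}, {"x": 0, "y": -103, "z": 0, "rx": 0, "ry": 0, "rz": 0, "fingers": 1}, {"x": 0, "y": -105, "z": 0, "rx": 0, "ry": 0, "rz": 0, "fingers": 1}]'

```text
time_s: 12.75
tool_pos: [0.6228, 0.0477, 0.1232]
tool_rot: [-180.0, 0.0, 14.3]
force: [-0.7, -3.7, 5.2]
grip_width: 0.0137
grasp_force: 35.0
```

Call:
drive_tool --moves '[{"x": 0, "y": -1, "z": 0, "rx": 0, "ry": 0, "rz": 0, "fingers": 1}, {"x": 0, "y": -2, "z": 0, "rx": 0, "ry": 0, "rz": 0, "fingers": 1}]'

```text
time_s: 13.0
tool_pos: [0.6223, 0.0495, 0.1232]
tool_rot: [-180.0, 0.0, 14.3]
force: [-0.9, -3.8, 6.5]
grip_width: 0.0137
grasp_force: 35.0
```

Call:
drive_tool --moves '[{"x": 0, "y": -1, "z": 0, "rx": 0, "ry": 0, "rz": 0, "fingers": 1}, {"x": 0, "y": -2, "z": 0, "rx": 0, "ry": 0, "rz": 0, "fingers": 1}]'

```text
time_s: 13.25
tool_pos: [0.6218, 0.0514, 0.1232]
tool_rot: [-180.0, 0.0, 14.3]
force: [0.1, -3.4, 5.5]
grip_width: 0.0143
grasp_force: 35.0
```

Call:
drive_tool --moves '[{"x": 0, "y": -1, "z": 0, "rx": 0, "ry": 0, "rz": 0, "fingers": 1}, {"x": 0, "y": -2, "z": 0, "rx": 0, "ry": 0, "rz": 0, "fingers": 1}]'

```text
time_s: 13.5
tool_pos: [0.6213, 0.0534, 0.1232]
tool_rot: [-180.0, 0.0, 14.3]
force: [-1.7, -2.8, 5.4]
grip_width: 0.0138
grasp_force: 35.0
```

Call:
drive_tool --moves '[{"x": 0, "y": -1, "z": 0, "rx": 0, "ry": 0, "rz": 0, "fingers": 1}, {"x": 0, "y": -2, "z": 0, "rx": 0, "ry": 0, "rz": 0, "fingers": 1}]'

```text
time_s: 13.75
tool_pos: [0.6208, 0.0553, 0.1232]
tool_rot: [-180.0, 0.0, 14.3]
force: [-1.3, -4.0, 5.9]
grip_width: 0.0138
grasp_force: 35.0
```

Call:
drive_tool --moves '[{"x": 0, "y": -1, "z": 0, "rx": 0, "ry": 0, "rz": 0, "fingers": 1}, {"x": 0, "y": -2, "z": 0, "rx": 0, "ry": 0, "rz": 0, "fingers": 1}]'

```text
time_s: 14.0
tool_pos: [0.6203, 0.0572, 0.1232]
tool_rot: [-180.0, 0.0, 14.3]
force: [-1.5, -3.4, 5.9]
grip_width: 0.0137
grasp_force: 35.0
```

Call:
drive_tool --moves '[{"x": 0, "y": -1, "z": 0, "rx": 0, "ry": 0, "rz": 0, "fingers": 1}, {"x": 0, "y": -2, "z": 0, "rx": 0, "ry": 0, "rz": 0, "fingers": 1}]'

```text
time_s: 14.25
tool_pos: [0.6198, 0.0592, 0.1232]
tool_rot: [-180.0, 0.0, 14.3]
force: [-1.3, -2.9, 5.3]
grip_width: 0.0137
grasp_force: 35.0
```

Call:
drive_tool --moves '[{"x": 0, "y": -1, "z": 0, "rx": 0, "ry": 0, "rz": 0, "fingers": 1}, {"x": 0, "y": -2, "z": 0, "rx": 0, "ry": 0, "rz": 0, "fingers": 1}]'

```text
time_s: 14.5
tool_pos: [0.6193, 0.0611, 0.1232]
tool_rot: [-180.0, 0.0, 14.3]
force: [-0.9, -3.6, 5.2]
grip_width: 0.014
grasp_force: 35.0
```

Call:
drive_tool --moves '[{"x": 0, "y": -1, "z": 0, "rx": 0, "ry": 0, "rz": 0, "fingers": 1}, {"x": 0, "y": -2, "z": 0, "rx": 0, "ry": 0, "rz": 0, "fingers": 1}]'

```text
time_s: 14.75
tool_pos: [0.6188, 0.0631, 0.1232]
tool_rot: [-180.0, 0.0, 14.3]
force: [-1.6, -3.5, 5.9]
grip_width: 0.0136
grasp_force: 35.0
```

Call:
drive_tool --moves '[{"x": 0, "y": -1, "z": 0, "rx": 0, "ry": 0, "rz": 0, "fingers": 1}, {"x": 0, "y": -2, "z": 0, "rx": 0, "ry": 0, "rz": 0, "fingers": 1}]'

```text
time_s: 15.0
tool_pos: [0.6183, 0.065, 0.1232]
tool_rot: [-180.0, 0.0, 14.3]
force: [-0.9, -3.6, 6.2]
grip_width: 0.0134
grasp_force: 35.0
```

Call:
drive_tool --moves '[{"x": 0, "y": -1, "z": 0, "rx": 0, "ry": 0, "rz": 0, "fingers": 1}, {"x": 0, "y": -2, "z": 0, "rx": 0, "ry": 0, "rz": 0, "fingers": 1}]'

```text
time_s: 15.25
tool_pos: [0.6178, 0.067, 0.1232]
tool_rot: [-180.0, 0.0, 14.3]
force: [-1.7, -4.1, 5.8]
grip_width: 0.0139
grasp_force: 35.0
```

Call:
drive_tool --moves '[{"x": 0, "y": -1, "z": 0, "rx": 0, "ry": 0, "rz": 0, "fingers": 1}, {"x": 0, "y": -2, "z": 0, "rx": 0, "ry": 0, "rz": 0, "fingers": 1}]'

```text
time_s: 15.5
tool_pos: [0.6174, 0.0685, 0.1232]
tool_rot: [180.0, 0.0, 14.3]
force: [-0.6, -4.9, 5.4]
grip_width: 0.0135
grasp_force: 35.0
```

Call:
drive_tool --moves '[{"x": 0, "y": -0.5, "z": 0, "rx": 0, "ry": 0, "rz": 0, "fingers": 1}, {"x": 0, "y": -1, "z": 0, "rx": 0, "ry": 0, "rz": 0, "fingers": 1}]'

```text
time_s: 15.75
tool_pos: [0.6174, 0.0687, 0.1232]
tool_rot: [179.9, 0.0, 14.2]
force: [-0.2, -5.8, 6.1]
grip_width: 0.0133
grasp_force: 35.0
```

Contact. The arm is compliant, so I'll build up the force gradually.

Call:
drive_tool --moves '[{"x": 0, "y": -1, "z": 0, "rx": 0, "ry": 0, "rz": 0, "fingers": 1}, {"x": 0, "y": -2, "z": 0, "rx": 0, "ry": 0, "rz": 0, "fingers": 1}]'

```text
time_s: 16.0
tool_pos: [0.6173, 0.0692, 0.1232]
tool_rot: [179.8, 0.0, 14.2]
force: [0.6, -7.9, 5.7]
grip_width: 0.0133
grasp_force: 35.0
```

Call:
drive_tool --moves '[{"x": 0, "y": -1, "z": 0, "rx": 0, "ry": 0, "rz": 0, "fingers": 1}, {"x": 0, "y": -2, "z": 0, "rx": 0, "ry": 0, "rz": 0, "fingers": 1}, {"x": 0, "y": -2, "z": 0, "rx": 0, "ry": 0, "rz": 0, "fingers": 1}]'

```text
time_s: 16.38
tool_pos: [0.6171, 0.0696, 0.1232]
tool_rot: [179.7, 0.0, 14.1]
force: [-0.1, -9.6, 5.3]
grip_width: 0.0136
grasp_force: 35.1
```

Call:
drive_tool --moves '[{"x": 0, "y": -1, "z": 0, "rx": 0, "ry": 0, "rz": 0, "fingers": 1}, {"x": 0, "y": -2, "z": 0, "rx": 0, "ry": 0, "rz": 0, "fingers": 1}, {"x": 0, "y": -3, "z": 0, "rx": 0, "ry": 0, "rz": 0, "fingers": 1}, {"x": 0, "y": -3, "z": 0, "rx": 0, "ry": 0, "rz": 0, "fingers": 1}]'

```text
time_s: 16.88
tool_pos: [0.617, 0.0703, 0.1232]
tool_rot: [179.6, 0.0, 14.0]
force: [1.4, -12.5, 5.7]
grip_width: 0.0137
grasp_force: 35.1
```

Call:
drive_tool --moves '[{"x": 0, "y": -1, "z": 0, "rx": 0, "ry": 0, "rz": 0, "fingers": 1}, {"x": 0, "y": -1, "z": 0, "rx": 0, "ry": 0, "rz": 0, "fingers": 1}, {"x": 0, "y": -1, "z": 0, "rx": 0, "ry": 0, "rz": 0, "fingers": 1}, {"x": 0, "y": -1, "z": 0, "rx": 0, "ry": 0, "rz": 0, "fingers": 1}, {"x": 0, "y": -1, "z": 0, "rx": 0, "ry": 0, "rz": 0, "fingers": 1}, {"x": 0, "y": -1, "z": 0, "rx": 0, "ry": 0, "rz": 0, "fingers": 1}, {"x": 0, "y": -1, "z": 0, "rx": 0, "ry": 0, "rz": 0, "fingers": 1}, {"x": 0, "y": -1, "z": 0, "rx": 0, "ry": 0, "rz": 0, "fingers": 1}, {"x": 0, "y": -1, "z": 0, "rx": 0, "ry": 0, "rz": 0, "fingers": 1}]'

```text
time_s: 18.0
tool_pos: [0.6169, 0.0706, 0.1232]
tool_rot: [179.6, 0.0, 14.0]
force: [1.5, -13.8, 4.9]
grip_width: 0.0141
grasp_force: 35.1
```

Pressed about 10.5 N for over a second. Now ease off before opening.

Call:
drive_tool --moves '[{"x": 0, "y": 2, "z": 0, "rx": 0, "ry": 0, "rz": 0, "fingers": 1}, {"x": 0, "y": 4, "z": 0, "rx": 0, "ry": 0, "rz": 0, "fingers": 1}, {"x": 0, "y": 6, "z": 0, "rx": 0, "ry": 0, "rz": 0, "fingers": 1}, {"x": 0, "y": 7, "z": 0, "rx": 0, "ry": 0, "rz": 0, "fingers": 1}, {"x": 0, "y": 7, "z": 0, "rx": 0, "ry": 0, "rz": 0, "fingers": 1}]'

```text
time_s: 18.62
tool_pos: [0.6172, 0.0696, 0.1232]
tool_rot: [179.9, 0.0, 14.2]
force: [-0.3, -5.1, 4.7]
grip_width: 0.0138
grasp_force: 35.0
```

Call:
drive_tool --moves '[{"x": 0, "y": 1, "z": 0, "rx": 0, "ry": 0, "rz": 0, "fingers": 1}, {"x": 0, "y": 2, "z": 0, "rx": 0, "ry": 0, "rz": 0, "fingers": 1}, {"x": 0, "y": 3, "z": 0, "rx": 0, "ry": 0, "rz": 0, "fingers": 1}, {"x": 0, "y": 3, "z": 0, "rx": 0, "ry": 0, "rz": 0, "fingers": 1}]'

```text
time_s: 19.12
tool_pos: [0.6173, 0.0688, 0.1232]
tool_rot: [-179.9, 0.0, 14.3]
force: [-2.7, -2.9, 6.0]
grip_width: 0.0137
grasp_force: 35.0
```

Call:
drive_tool --moves '[{"x": 0, "y": 0, "z": 0, "rx": 0, "ry": 0, "rz": 0, "fingers": -0.2}, {"x": 0, "y": 0, "z": 0, "rx": 0, "ry": 0, "rz": 0, "fingers": -0.2}, {"x": 0, "y": 0, "z": 0, "rx": 0, "ry": 0, "rz": 0, "fingers": -0.2}, {"x": 0, "y": 0, "z": 0, "rx": 0, "ry": 0, "rz": 0, "fingers": -0.2}, {"x": 0, "y": 0, "z": -10, "rx": 0, "ry": 0, "rz": 0, "fingers": -0.2}, {"x": 0, "y": 0, "z": -30, "rx": 0, "ry": 0, "rz": 0, "fingers": -0.2}, {"x": 0, "y": 0, "z": -60, "rx": 0, "ry": 0, "rz": 0, "fingers": -0.2}, {"x": 0, "y": 0, "z": -95, "rx": 0, "ry": 0, "rz": 0, "fingers": -0.2}, {"x": 0, "y": 30, "z": -120, "rx": 0, "ry": 0, "rz": 0, "fingers": -0.2}, {"x": 0, "y": 70, "z": -130, "rx": 0, "ry": 0, "rz": 0, "fingers": -0.2}, {"x": 0, "y": 115, "z": -130, "rx": 0, "ry": 0, "rz": 0, "fingers": -0.2}, {"x": 0, "y": 160, "z": -130, "rx": 0, "ry": 0, "rz": 0, "fingers": -0.2}, {"x": 0, "y": 205, "z": -130, "rx": 0, "ry": 0, "rz": 0, "fingers": -0.2}, {"x": 0, "y": 250, "z": -130, "rx": 0, "ry": 0, "rz": 0, "fingers": -0.2}, {"x": 0, "y": 260, "z": -130, "rx": 0, "ry": 0, "rz": 0, "fingers": -0.2}, {"x": 0, "y": 260, "z": -130, "rx": 0, "ry": 0, "rz": 0, "fingers": -0.2}]'

```text
time_s: 21.12
tool_pos: [0.6821, -0.1849, 0.254]
tool_rot: [-180.0, -0.1, 14.2]
force: [0.4, 0.6, 0.4]
grip_width: 0.0521
grasp_force: 0.0
```

```bash
python3 -c "
from h import *
t=vision.read_camera('top'); s=vision.read_camera('scene')
a=cv2.resize(t['image'][130:235,200:340,::-1],None,fx=3,fy=3,interpolation=2);b=cv2.resize(s['image'][150:325,225:395,::-1],None,fx=2.2,fy=1.8,interpolation=2)
cv2.imwrite('pics/a5.png',np.hstack([a,b]))"
```

```text
(no output)
```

View pics/a5.png

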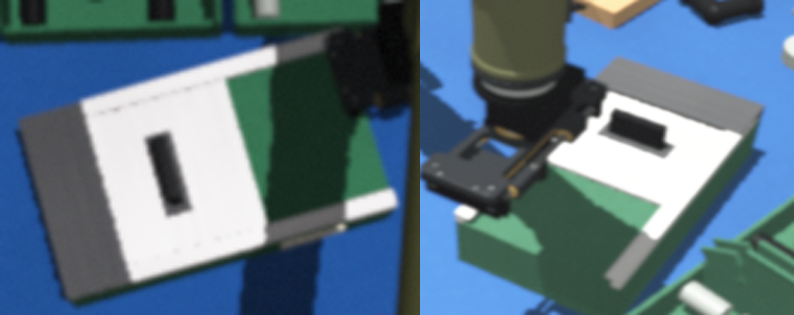

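The hatch is shut under the lip, with the handle at top crop (168,173), and the gripper is clear of everything.

```bash
python3 -c "
from cell import workorder
print(workorder.sign_off())"
```

```text
the job is handed in; nothing more can be done
None
```

The fitting stands upright in the near compartment, and the hatch was pressed home at an estimated 10.5 N for about a second, then let go to rest on the buffer. I handed the job in at about 21 s; the sign-off gave no verdict.

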